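# Lower the cam, then slide the canister up to the reader

### The arm

A 6-joint arm with a two-finger parallel gripper is mounted at the origin on the work surface. World frame = base frame: x ahead of the robot, y to its left, z up, the work surface at z = 0. Lengths are in mm, angles in degrees, forces in N, time in s.
With the tool pointing down it reaches from about 300 to 850 mm from the base axis. Payload 4.2 kg.
Tool frame: the origin (TCP) lies between the finger pads; the fingertips stand 19 mm ahead of it and the grasp point (between the pads) is the TCP (env.tips_ahead is the distance from the TCP to the fingertips, in mm); z points along the fingers, y is the direction in which the jaws open and shut (so a half turn about z gives the same grasp; the last joint's range is limited). The gripper opens to 91 mm and grips with 3 to 60 N. Pads are 32 mm wide; open, the fingers measure 118 mm over their backs; the gripper's body (76 mm by 178 mm) begins 60 mm behind the grasp point.
Start: joints at [-74.485, 18.312, 89.639, -0, 72.044, -1.146], TCP at [164.866, -550.872, 232.976] pointing down, gripper open.
Joint ranges: [-177.97, 177.97], [-48.28, 115.42], [12.27, 149.76], [-77.06, 257.06], [2.81, 150.46], [-146.56, 146.56]. Speed limits (degrees/s): [147.25, 147.25, 180, 180, 180, 180].

### API

Orientations are given as [roll, pitch, yaw] about the fixed x, y, z axes, in that order (R = Rz(yaw) Ry(pitch) Rx(roll)).
In Python, from workcell import telemetry, viewer, job_done, env gives the robot as it stands. The module is installed in compiled form; this text tells all that it offers.
- The arm moves only by the shell command python3 -m jog 'ROWS' [FORCE]. ROWS is JSON, a list of rows, each a list of 3 entries, a list of its own where there are three numbers: the shift along the tool's x, y, z in cm, then the turn about the tool's z in degrees, then the opening, from 0 (shut) to 1 (fully open). A call has 1 to 10 rows; each row shifts and turns the pose as measured when the row begins, along the tool's axes as they then stand; what a row does not reach is not made up. A row lasts 1/8 s, in which the tool goes at most 62.5 mm and 10.7 degrees, less where a joint would pass 70% of its speed; a pose out of reach is approached as far as the arm can. A call is refused whole if a number of a shift passes 6.25 or a number of a turn 10.7, either way. A call with a gripper value outside its range is refused whole. The fingers move at their own pace and stop on an object; FORCE is the grip in N (left out, the last holds). Time passes only in rows, so rows that do not move let the fingers close. It gives the time, the measured TCP pose, the force and the opening at its end, in the units of the state.
- telemetry.state(): the state, without advancing time (a new reading comes with each control period).
- viewer.grab_frame(name): name is "scene" or "top"; returns a dict with "color" (420x560x3 uint8, red, green, blue), "K" (3x3 intrinsics, pixels), "rvec" (rotation vector, rad) and "tvec" (3), from world to camera coordinates, as OpenCV has them. Camera axes: x right, y down, z forward; pixel columns grow to the right and rows downward; lengths in mm; the calibration is good to about 2 mm. A picture is of the moment at which its call begins. There is no depth.
- job_done(): hands the job in, once; it reports no verdict.
The state is a dict: "time_s": time; "qpos": joint angles; "qvel": joint speeds; "effort": joint torques, N m; "ee_pos": TCP position; "ee_rot": TCP orientation; "force": force on the tool from outside, world axes, zero at the start; "torque": the same for the moment, N m; "gripper_width": finger opening in mm.
Only numpy, scipy, OpenCV 4.12 (cv2) and the standard library are available. Lean on these libraries where they do the work, as an engineer would, in place of code of your own. Each camera call takes 0.05 s, during which the arm holds its last target. There are 200 camera calls.

### The job

Bring the canister up to the black reader block: first push the black peg on the steel cam plate sideways to turn the plate until its low point, the green mark, faces the roller of the slide, and only then push the slide forward by its yellow plate until it is fully home, leaving the cam at its low point. The canister stays standing in its white cup: lift nothing, and leave the spare canister, the tape roll and the buckle where they are.

Things in the scene. Friction and masses are not known exactly. Their poses are not given: they have to be found in the camera images.
- jig: Grey base plate 300 x 240 mm, 15 mm thick, fixed flat on the bench. Origin: centre of its underside. Its x axis is the forward direction of the slide, y to the left of that, z up. Slide along the line y = -55 mm; cam pivot at x 40, y 55 mm; fixed black reader block at x 95 to 135, y -90 to -20 mm, 75 mm high.
- cam (a joint): Angle in rad of the steel eccentric cam plate about its vertical pivot, counter-clockwise from above positive. 0 = low point (thin side, green mark) faces the roller straight on, with the peg pointing along the jig's +x from the pivot. Starts between 1.0 and 2.2; turns from -1.0 to 2.7 with no stop or click at 0; stays where left (friction 0.25 N m, about 5 to 6 N at the peg).
- slide (a joint): Travel in m of the follower slide along the jig's +x. 0 = fully back (where it starts), 0.055 = fully home on its stop. Friction 2.5 N, stays where it is left. When the cam is not low the roller meets the cam's rim on the way (beyond 20 mm) and the slide stops short; forcing it with about 20 N or more would drive the cam round, which is wrong.
- cam_pivot (a point): Point on the cam's pivot axis at the level of the disc's flat top, 37 mm above the bench. The disc is 90 mm across, its centre 16 mm off the pivot towards the peg. The roller cannot get fully home unless the low point roughly faces it.
- cam_peg (a point): Centre of the top of the upright black peg on the fat side of the cam: 48 mm from the pivot axis, 85 mm above the bench. The peg is 14 mm thick (its look-only cap 17 mm) and 48 mm tall above the disc. Only the bystander beyond the base plate's edge stands outside (left of) its arc.
- low_mark (a point): The green mark on the rim of the cam's thin side, 29 mm from the pivot axis, directly opposite the peg.
- roller (a point): Top of the black follower roller, 20 mm thick, its top about 47 mm above the bench (the pin in it 48 mm), on an arm reaching left from the slide. It moves with the slide. Slide back: 95 mm from the cam's pivot axis, towards the robot; slide home: 40 mm.
- push_face (a point): Point in the middle of the robot-facing rear face of the upright yellow push plate, 55 mm above the bench. The plate is 70 mm wide, 10 mm thick, and its top is 80 mm above the bench; push it along the jig's +x. The base plate runs on 55 mm behind it, 15 mm high and otherwise bare. The cup's centre lies 90 mm ahead of this face.
- cup_floor (a point): Centre of the floor of the white cup on the slide, 28 mm above the bench. The cup is 55 mm across, 47 mm inside, its rim 55 mm above the bench. It moves with the slide.
- canister: Loose canister, tan with black ends, 40 mm across, 75 mm tall, about 120 g, standing in the cup; its top is 103 mm above the bench. Origin: centre of its underside.
- spare: Bystander: spare canister, tan with black ends, 42 mm across, 110 mm tall, standing on the bench beside the jig. Origin: centre of its underside.
- tape: Bystander: pale tape roll lying flat on the bench beside the jig, 80 mm across, 24 mm tall. Origin: centre of its underside.
- buckle: Bystander: steel frame buckle lying flat on the bench beside the jig, 70 x 52 mm, 10 mm tall. Origin: centre of its underside.

How it is judged:
By the outcome, as a careful person would: the job done as asked, in the order asked, and still so for the second after the job is handed in, with the robot touching nothing.
It also fails if it takes over 58 s, if anything falls off the work surface, if the arm or the gripper's body presses on something with over 40 N, if the wrist force passes 120 N, or if a joint passes its speed limit or range.

## Working session

There is one attempt and no reset: what is moved stays moved. The work goes in short steps, Python scripts to look and compute and a shell command to move; the robot and the scene stay as the last step left them, time stands still between calls to the robot, and variables do not carry over. Pictures are saved under pics/ and viewed, about 8 in all and at most 12, crops included, and the job is handed in when it is done.

```bash
mkdir -p pics; cat > h.py <<'E'
import numpy as np, cv2
from workcell import telemetry, viewer
def grab(n,f):
    d=viewer.grab_frame(n); cv2.imwrite('pics/'+f,d['color'][:,:,::-1]); np.savez('pics/'+n+'.npz',**{k:np.array(v) for k,v in d.items()}); return d
def cam(n):
    d=np.load('pics/'+n+'.npz'); R=cv2.Rodrigues(d['rvec'])[0]; return d['K'],R,d['tvec'].reshape(3)
def ray(n,uv):
    K,R,t=cam(n); return -R.T@t, R.T@np.linalg.solve(K,[uv[0],uv[1],1])
def atz(n,uv,z):
    c,r=ray(n,uv); return c+r*(z-c[2])/r[2]
def tri(uv1,uv2):
    A=[];b=[]
    for n,uv in(('scene',uv1),('top',uv2)):
        c,r=ray(n,uv); r=r/np.linalg.norm(r); P=np.eye(3)-np.outer(r,r); A.append(P); b.append(P@c)
    A=np.vstack(A);b=np.hstack(b); x=np.linalg.lstsq(A,b,rcond=None)[0]; return x,np.linalg.norm(A@x-b)
def proj(n,p):
    K,R,t=cam(n); q=K@(R@np.array(p,float)+t); return q[:2]/q[2]
E
python3 - <<'E'
from h import *
a=grab('scene','s0.png')['color'];b=grab('top','t0.png')['color']
print(telemetry.state())
for n in('scene','top'): print(n,ray(n,(280,210)))
E
```

```text
{'time_s': 0.1, 'qpos': array([-7.44840881e+01,  1.83489830e+01,  8.96999618e+01, -6.98935862e-04,
        7.20408891e+01, -1.14804848e+00]), 'qvel': array([ 0.14470325, -0.0598407 , -0.0122915 , -0.11824896, -0.05720678,
       -0.01215094]), 'effort': array([-2.88231540e-06, -4.13333988e+01, -2.32510006e+01,  7.28443963e-02,
        4.21827310e-02, -6.13213228e-05]), 'ee_pos': array([ 164.75343455, -550.46570314,  232.19053143]), 'ee_rot': array([-1.79910171e+02, -1.13549212e-03,  1.66641756e+01]), 'force': array([ 0.02725089, -0.37220711,  0.56185894]), 'torque': array([-0.00912988,  0.01990895, -0.01470598]), 'gripper_width': 91.20750084197567}
scene (array([1273.06320029, -319.3266365 ,  818.09554632]), array([-0.64924243,  0.29247372, -0.70220314]))
top (array([4.88426458e+02, 3.86016870e-01, 8.71216747e+02]), array([ 0.16205488,  0.00612341, -0.98691395]))
```

View pics/s0.png

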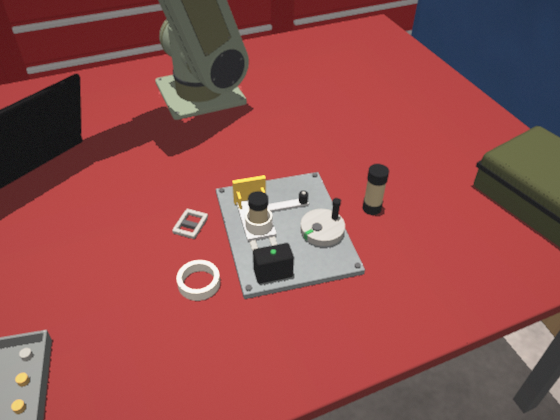

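View pics/t0.png

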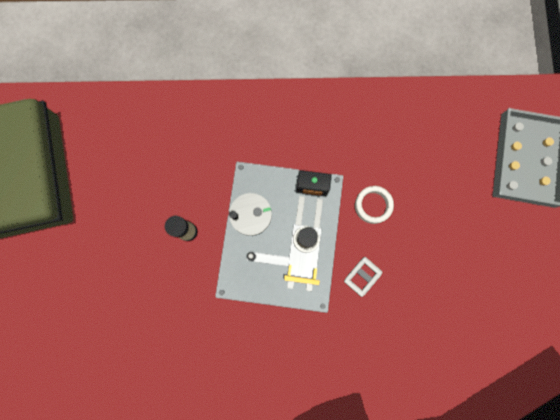

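The scene view shows the jig, with the yellow plate near (250,190), peg (336,203), pivot (317,227) and green mark (308,233). The top view shows the peg at (234,215), pivot (257,212) and plate (302,281). I'll zoom in on both views.

```bash
python3 - <<'E'
import cv2
a=cv2.imread('pics/s0.png')[165:300,210:400]; cv2.imwrite('pics/s0z.png',cv2.resize(a,None,fx=4,fy=4,interpolation=cv2.INTER_CUBIC))
a=cv2.imread('pics/t0.png')[155:318,160:355]; cv2.imwrite('pics/t0z.png',cv2.resize(a,None,fx=3.6,fy=3.6,interpolation=cv2.INTER_CUBIC))
E
```

```text
(no output)
```

View pics/s0z.png

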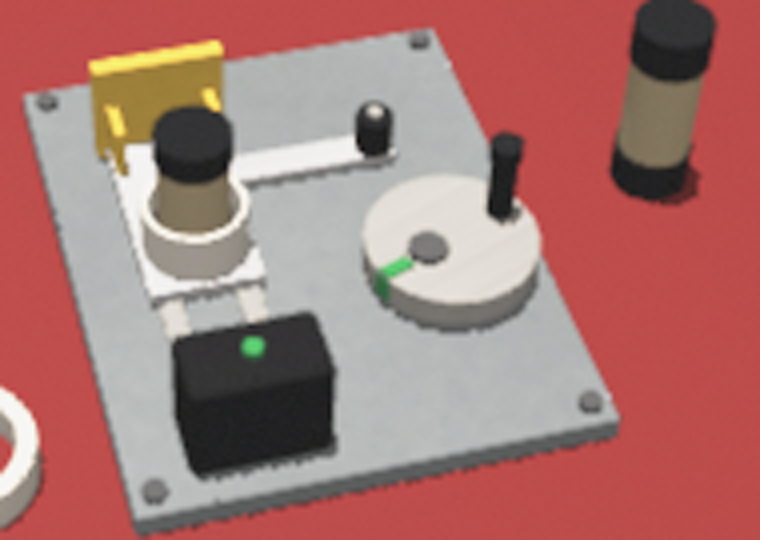

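View pics/t0z.png

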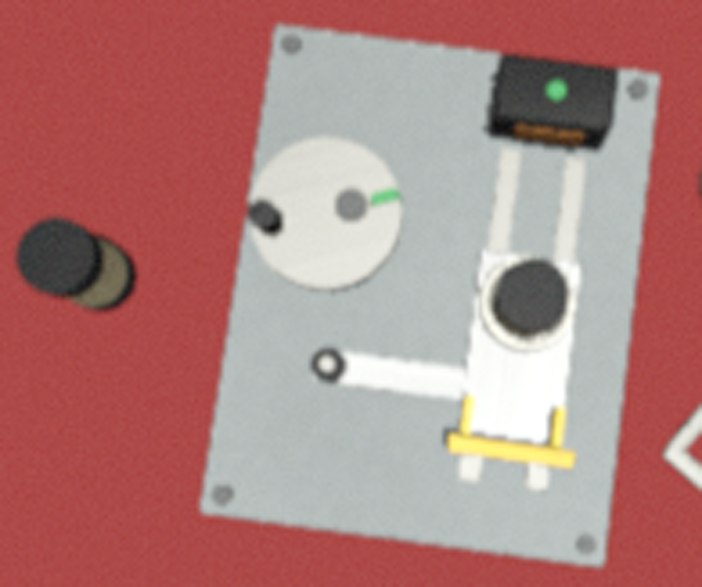

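The zoomed views are clear. In the scene zoom: peg cap (508,142), pivot (429,247), pin (375,108). In the top zoom: peg (262,213), pivot (350,205), pin (328,364), and the plate's top edge runs from (449,440) to (575,460).

```bash
cat > m.py <<'E'
from h import *
S=lambda x,y:(210+(x+.5)/4-.5,165+(y+.5)/4-.5)
T=lambda x,y:(160+(x+.5)/3.6-.5,155+(y+.5)/3.6-.5)
P=dict(peg=(S(508,142),T(262,213)),pivot=(S(429,247),T(350,205)),pin=(S(374,107),T(328,364)),
 scrRL=(S(419,40),T(222,495)),scrRR=(S(47,103),T(585,544)),scrFL=(S(591,402),T(291,45)),scrFR=(S(154,491),T(637,90)),
 plL=(S(222,46),T(450,437)),plR=(S(91,66),T(576,457)),spare=(S(675,22),T(58,257)),can=(S(193,130),T(530,297)))
if __name__=='__main__':
    X={k:tri(*v) for k,v in P.items()}
    for k,(x,e) in X.items(): print(k,x.round(1),round(e,1))
    X={k:v[0] for k,v in X.items()}
    f=(X['scrFL']+X['scrFR']-X['scrRL']-X['scrRR']); l=X['scrFL']+X['scrRL']-X['scrFR']-X['scrRR']
    yf=np.degrees(np.arctan2(f[1],f[0])); yl=np.degrees(np.arctan2(-l[0],l[1])); print('yaw',yf,yl)
    C=sum(X[k] for k in X if 'scr' in k)/4; yaw=np.radians((yf+yl)/2); R=np.array([[np.cos(yaw),-np.sin(yaw)],[np.sin(yaw),np.cos(yaw)]])
    print('C',C)
    for k in X: print(k,'jig',((X[k]-C)[:2]@R).round(1))
    d=(X['peg']-X['pivot'])[:2]@R; print('cam',np.degrees(np.arctan2(d[1],d[0])),np.hypot(*d))
    for z in (37,): 
        g=[atz('scene',S(396,268),z),atz('top',T(385,197),z)]; print('green',g)
E
python3 m.py
```

```text
peg [611.9 101.7  83.8] 0.9
pivot [623.   55.4  37.3] 0.7
pin [529.   68.2  49. ] 1.0
scrRL [454.8 133.7  15.2] 0.8
scrRR [422.3 -79.9  13.9] 0.2
scrFL [727.8  92.9  14.2] 1.1
scrFR [ 695.2 -121.    14. ] 0.1
plL [486.3  -1.2  80.9] 0.7
plR [474.3 -69.8  80.4] 0.9
spare [586.5 209.3 107.3] 1.9
can [560.3 -46.3 100.9] 0.0
yaw -8.53646418593609 -8.651729164944793
C [575.03177307   6.40094761  14.31910219]
peg jig [22.3 99.7]
pivot jig [40.1 55.6]
pin jig [-54.8  54.2]
scrRL jig [-137.9  107.9]
scrRR jig [-138.1 -108.2]
scrFL jig [138.2 108.3]
scrFR jig [ 137.9 -108.1]
plL jig [-86.6 -20.8]
plR jig [-88.3 -90.5]
spare jig [-19.  202.3]
can jig [ -6.6 -54.3]
cam 112.08624290378773 47.55622654462432
green [array([629.56355832,  34.35147384,  37.        ]), array([627.30074072,  34.17170018,  37.        ])]
```

Triangulation is consistent: jig centre is (575, 6.4), yaw -8.6°, and the cam stands at about 112°. Plan: straddle the peg loosely with part-open fingers, with tool x kept radial, and carry it round the arc.

```bash
cat > plan.py <<'E'
# prints tool-frame shifts (cm) and turns to reach given world x,y,z,yaw
import sys; from h import *
from scipy.spatial.transform import Rotation as Ro
s=telemetry.state(); p=s['ee_pos']; rot=Ro.from_euler('xyz',s['ee_rot'],degrees=True)
y0=np.radians(-8.59); C=np.array([575.0,6.4]); J=lambda x,y: C+[x*np.cos(y0)-y*np.sin(y0),x*np.sin(y0)+y*np.cos(y0)]
def arc(a,r=48,off=0): a=np.radians(a); return J(40+r*np.cos(a)-off*np.sin(a),55+r*np.sin(a)+off*np.cos(a))
def show(x,y,z,yaw):
    d=rot.inv().apply(np.array([x,y,z])-p)/10; print('shift cm',d.round(2),'norm',np.linalg.norm(d).round(2),'turn',round(s['ee_rot'][2]-yaw,1))
print(s['time_s'],p.round(1),s['ee_rot'].round(1),s['qpos'].round(0),s['force'].round(1),round(s['gripper_width'],1))
E
python3 -m jog '[[[3.9,-3.1,0],0,0.36],[[3.9,-3.1,0],0,0.36],[[3.9,-3.1,0],0,0.36],[[3.9,-3.1,0],0,0.36],[[3.9,-3.1,0],0,0.36],[[3.9,-3.1,0],0,0.36],[[3.9,-3.1,0],0,0.36],[[3.9,-3.1,0],0,0.36],[[3.9,-3.1,0],0,0.36],[[3.9,-3.1,0],0,0.36]]'
python3 - <<'E'
from plan import *
show(*arc(112),200,103.5)
E
```

```text
time_s: 1.35
ee_pos: [455.9, -131.3, 229.5]
ee_rot: [-179.7, 0.1, 16.2]
force: [0.5, -0.8, -0.0]
gripper_width: 33.0
1.35 [ 455.9 -131.3  229.5] [-1.797e+02  1.000e-01  1.620e+01] [-18.   9. 102.   0.  69.  56.] [ 0.5 -0.8 -0. ] 33.0
shift cm [ 21.46 -17.98   3.02] norm 28.16 turn -87.3
```

```bash

python3 -m jog '[[[3.6,-3.0,0.2],0,0.36],[[3.6,-3.0,0.2],0,0.36],[[3.6,-3.0,0.2],0,0.36],[[3.6,-3.0,0.2],0,0.36],[[3.6,-3.0,0.2],0,0.36],[[3.6,-3.0,0.2],0,0.36],[[0,0,0],-10.6,0.36],[[0,0,0],-10.6,0.36],[[0,0,0],-10.6,0.36],[[0,0,0],-10.6,0.36]]' | tail -0
python3 -m jog '[[[0,0,0],-10.6,0.36],[[0,0,0],-10.6,0.36],[[0,0,0],-10.6,0.36],[[0,0,0],-10.6,0.36],[[0,0,0],-10.6,0.36],[[0,0,0],0,0.36]]' | tail -0
python3 - <<'E'
from plan import *
show(*arc(112),120,103.5)
E
```

```text
3.35 [614.8 114.9 207.7] [-179.    -0.5  113.1] [  9.  24.  84.   0.  73. -14.] [-0.1  0.7  0.4] 32.8
shift cm [-1.19 -0.66  8.78] norm 8.88 turn 9.6Exception ignored on flushing sys.stdout:
BrokenPipeError: [Errno 32] Broken pipe
Exception ignored on flushing sys.stdout:
BrokenPipeError: [Errno 32] Broken pipe
```

```bash

python3 -m jog '[[[-1.2,-0.65,0],9,0.36],[[0,0,3],0,0.36],[[0,0,3],0,0.36],[[0,0,2.5],0,0.36],[[0,0,0],0,0.36]]' >/dev/null
python3 - <<'E'
from plan import *
show(*arc(112),76,103.5)
E
```

```text
3.975 [611.7 101.  120. ] [-178.9   -0.4  102.9] [ 8. 28. 92.  0. 62. -5.] [-0.1  0.5 -0.6] 32.9
shift cm [0.02 0.09 4.4 ] norm 4.4 turn -0.6
```

```bash

python3 -m jog '[[[0,0.05,2],0,0.36],[[0,0,2],0,0.36],[[0,0,0.5],0,0.36],[[0,0,0],0,0.36]]' >/dev/null
python3 - <<'E'
from plan import *
show(*arc(112),75,103.5)
a=grab('scene','s1.png')['color'];b=grab('top','t1.png')['color']
z=lambda i,r,f:cv2.resize(i[r[0]:r[1],r[2]:r[3],::-1],(390,330),interpolation=cv2.INTER_CUBIC)
cv2.imwrite('pics/c1.png',np.hstack([z(a,(150,260,260,390),3),z(b,(160,270,190,320),3)]))
E
```

```text
4.475 [614.7 101.8  78.7] [-179.4   -0.3  102.5] [ 8. 30. 94.  0. 56. -4.] [-0.7 -0.1  0.1] 32.9
shift cm [ 0.03 -0.3   0.37] norm 0.48 turn -1.0
```

View pics/c1.png

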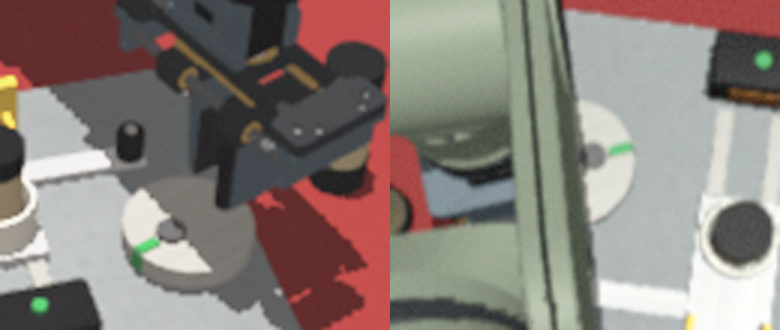

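The peg sits between the fingers, hidden from view. The gripper's body is clear of the spare and only the disc is visible. Next I'll take up the slack and go round part of the arc.

```bash

python3 -m jog '[[[0,0.5,0.3],0,0.36],[[-0.2,0.74,0],9,0.36],[[-0.2,0.74,0],9,0.36],[[-0.2,0.74,0],9,0.36],[[-0.2,0.74,0],9,0.36],[[-0.2,0.74,0],9,0.36],[[0,0,0],0,0.36]]'
cat > st.py <<'E'
from plan import *
ang=lambda q: np.degrees(np.arctan2(q[1],q[0]))
v=p[:2]-J(40,55); a=s['ee_rot'][2]
t=np.array([np.sin(np.radians(a)),-np.cos(np.radians(a))]); x=np.array([-t[1],t[0]])
print('pivot->tcp in tool x,y:',(v@x).round(1),(v@t).round(1),'tool jig angle',round(a+8.59,1),'tcp jig angle',round(ang(v)+8.59,1))
E
python3 st.py
```

```text
time_s: 5.45
ee_pos: [644.7, 94.3, 76.3]
ee_rot: [-177.8, 0.7, 55.8]
force: [1.0, 0.7, 0.9]
gripper_width: 32.2
5.45 [644.7  94.3  76.3] [-177.8    0.7   55.8] [ 7. 33. 89.  1. 60. 41.] [1.  0.7 0.9] 32.2
pivot->tcp in tool x,y: 45.0 -4.1 tool jig angle 64.4 tcp jig angle 69.6
```

```bash

python3 -m jog '[[[0.1,1.0,0],3,0.36],[[-0.1,0.9,0],9,0.36],[[-0.1,0.9,0],9,0.36],[[-0.1,0.9,0],9,0.36],[[0,0,0],0,0.36]]'
python3 st.py
python3 - <<'E'
from h import *
a=grab('scene','s2.png')['color'];b=grab('top','t2.png')['color']
z=lambda i,r,f:cv2.resize(i[r[0]:r[1],r[2]:r[3],::-1],(390,330),interpolation=cv2.INTER_CUBIC)
cv2.imwrite('pics/c2.png',np.hstack([z(a,(165,275,240,370),3),z(b,(160,270,210,340),3)]))
E
```

```text
time_s: 6.08
ee_pos: [665.4, 76.3, 76.4]
ee_rot: [-177.5, 2.0, 25.1]
force: [0.1, 0.1, 0.4]
gripper_width: 32.7
6.075 [665.4  76.3  76.4] [-177.5    2.    25.1] [ 5. 35. 86.  2. 62. 69.] [0.1 0.1 0.4] 32.7
pivot->tcp in tool x,y: 47.8 -1.3 tool jig angle 33.7 tcp jig angle 35.3
```

View pics/c2.png

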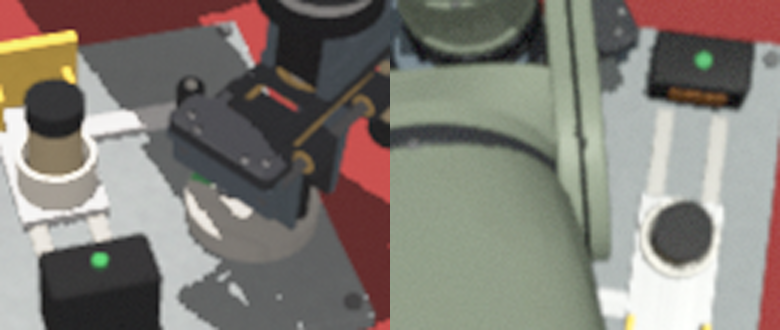

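Green shows at scene (307,224) and has moved round towards the roller, so the cam is turning. I'll work out its angle and continue.

```bash
python3 - <<'E'
from st import *
g=atz('scene',(306.7,224.3),37)[:2]-J(40,55); print('green->cam',np.hypot(*g),ang(g)+8.59-180)
E
python3 -m jog '[[[-0.1,0.9,0],9,0.36],[[-0.1,0.9,0],9,0.36],[[-0.1,0.9,0],9,0.36],[[0,0,0],0,0.36]]'
python3 st.py
```

```text
6.175 [665.4  76.2  76.4] [-177.5    2.    25.2] [ 5. 35. 86.  2. 62. 69.] [ 0.1 -0.7 -0.2] 32.7
pivot->tcp in tool x,y: 47.7 -1.2 tool jig angle 33.8 tcp jig angle 35.2
green->cam 20.07921804999046 -302.01188806559946
time_s: 6.68
ee_pos: [670.8, 56.3, 76.7]
ee_rot: [-178.1, 2.7, -2.2]
force: [-0.4, -0.6, 0.7]
gripper_width: 33.1
6.675 [670.8  56.3  76.7] [-178.1    2.7   -2.2] [ 3. 35. 85.  2. 62. 94.] [-0.4 -0.6  0.7] 33.1
pivot->tcp in tool x,y: 47.9 -3.4 tool jig angle 6.3 tcp jig angle 10.4
```

```bash

python3 -m jog '[[[0,0.5,0],6,0.36],[[0,0.4,0],0,0.36],[[0,0,0],0,0.36]]'
cat > green.py <<'E'
from st import *
import sys
for n in ('scene','top'):
    d=grab(n,n+sys.argv[1]+'.png')['color'].astype(int); m=(d[:,:,1]>d[:,:,0]*1.5)&(d[:,:,1]>d[:,:,2]*1.4)&(d[:,:,1]>60)
    k,l,st,c=cv2.connectedComponentsWithStats(m.astype(np.uint8))
    for i in range(1,k):
        if st[i,4]<3: continue
        w=atz(n,c[i],37)[:2]-J(40,55)
        if np.hypot(*w)<40: print(n,c[i].round(1),st[i,4],'r',np.hypot(*w).round(1),'cam deg',round((ang(w)+8.59-180+180)%360-180,1))
E
python3 green.py 3
```

```text
time_s: 7.05
ee_pos: [671.2, 50.7, 76.8]
ee_rot: [-178.1, 2.7, -7.9]
force: [1.0, 0.3, -0.4]
gripper_width: 33.0
7.05 [671.2  50.7  76.8] [-178.1    2.7   -7.9] [ 2. 35. 85.  3. 62. 99.] [ 1.   0.3 -0.4] 33.0
pivot->tcp in tool x,y: 48.6 -2.6 tool jig angle 0.7 tcp jig angle 3.8
```

```bash

python3 -m jog '[[[0,0.5,0],0,0.36],[[0,0.4,0],0,0.36],[[0,0,0],0,0.36]]'
python3 green.py 4;  python3 - <<'E'
import cv2,numpy as np
z=lambda i,r:cv2.resize(i[r[0]:r[1],r[2]:r[3]],(390,330),interpolation=cv2.INTER_CUBIC)
cv2.imwrite('pics/c4.png',np.hstack([z(cv2.imread('pics/scene4.png'),(165,275,240,370)),z(cv2.imread('pics/top4.png'),(160,270,210,340))]))
E
```

```text
time_s: 7.52
ee_pos: [672.5, 44.7, 76.7]
ee_rot: [-177.7, 2.4, -7.8]
force: [1.0, 1.5, -0.7]
gripper_width: 32.6
7.525 [672.5  44.7  76.7] [-177.7    2.4   -7.8] [ 2. 35. 86.  3. 62. 98.] [ 1.   1.5 -0.7] 32.6
pivot->tcp in tool x,y: 50.7 3.2 tool jig angle 0.8 tcp jig angle -2.9
```

View pics/c4.png

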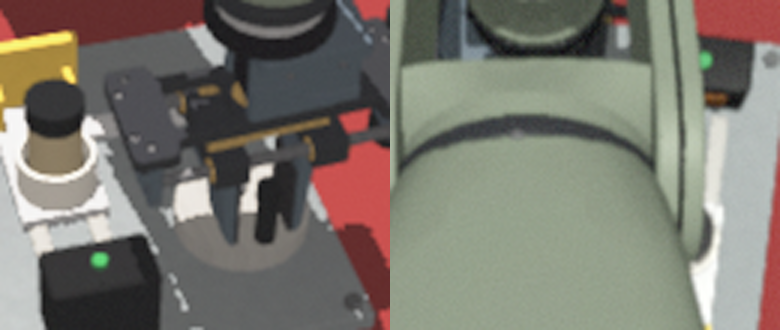

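The peg shows between the fingers, with its cap top near crop (271,180) and its foot near (264,237).

```bash
python3 - <<'E'
from st import *
for c,z in(((271,181),85),((264,235),37)):
    w=atz('scene',(239.8+c[0]/3,164.8+c[1]/3),z)[:2]-J(40,55); print(np.hypot(*w).round(1),(ang(w)+8.59).round(1))
E
```

```text
7.625 [672.4  44.6  76.7] [-177.7    2.4   -7.8] [ 2. 35. 86.  3. 62. 98.] [ 1.   1.7 -1.3] 32.4
pivot->tcp in tool x,y: 50.6 3.3 tool jig angle 0.8 tcp jig angle -3.0
47.1 12.2
49.3 9.6
```

```bash

python3 -m jog '[[[-0.1,0.5,0],0,0.36],[[-0.1,0.5,0],0,0.36],[[0,0,0],0,0.36]]'
python3 st.py
```

```text
time_s: 8.0
ee_pos: [672.6, 37.4, 76.9]
ee_rot: [-177.4, 2.0, -7.8]
force: [0.1, 0.2, -0.4]
gripper_width: 32.8
8.0 [672.6  37.4  76.9] [-177.4    2.    -7.8] [ 1. 35. 86.  3. 61. 97.] [ 0.1  0.2 -0.4] 32.8
pivot->tcp in tool x,y: 51.7 10.4 tool jig angle 0.8 tcp jig angle -10.6
```

```bash

python3 -m jog '[[[0,-0.6,0],0,0.36],[[0,-0.3,-1.5],0,0.36],[[0,0,-3],0,0.36],[[0,0,-4],0,0.36],[[0,0,-4],0,0.36],[[0,0,-2],0,0.36],[[0,0,0],0,0.1]]' >/dev/null
python3 - <<'E'
from plan import *
show(*J(-145,-55),180,-8.6)
E
```

```text
8.875 [676.8  37.6 232.2] [-177.7    1.9   -7.7] [ 1. 29. 73.  3. 80. 98.] [-0.5 -0.1  0.1] 25.4
shift cm [-24.06   9.98   5.62] norm 26.65 turn 0.9
```

```bash

python3 -m jog '[[[-4,1.7,0.3],0,0],[[-4,1.7,0.3],0,0],[[-4,1.7,0.3],0,0],[[-4,1.7,0.3],0,0],[[-4,1.7,0.3],0,0],[[-3,1.2,0.3],0,0],[[0,0,0],0,0]]' >/dev/null
python3 green.py 5;  python3 - <<'E'
from plan import *
show(*J(-145,-55),62,-8.6)
import cv2,numpy as np
z=lambda i,r:cv2.resize(i[r[0]:r[1],r[2]:r[3]],(390,330),interpolation=cv2.INTER_CUBIC)
cv2.imwrite('pics/c5.png',np.hstack([z(cv2.imread('pics/scene5.png'),(165,275,240,370)),z(cv2.imread('pics/top5.png'),(160,270,210,340))]))
E
```

```text
9.75 [422.8 -28.6 212.4] [-177.9    2.6   -7.6] [ -7.   7. 108.   2.  68.  90.] [ 0.7 -0.2 -0.4] 0.4
pivot->tcp in tool x,y: -187.1 109.2 tool jig angle 1.0 tcp jig angle -148.8
scene [313.1 220.1] 16 r 19.0 cam deg 2.3
top [255.9 221. ] 10 r 20.3 cam deg 1.9
9.85 [425.6 -28.5 212.9] [-177.9    2.4   -7.6] [ -7.   7. 108.   2.  67.  90.] [-0.7  0.   1.2] 1.0
shift cm [ 0.38  0.37 15.08] norm 15.09 turn 1.0
```

View pics/c5.png

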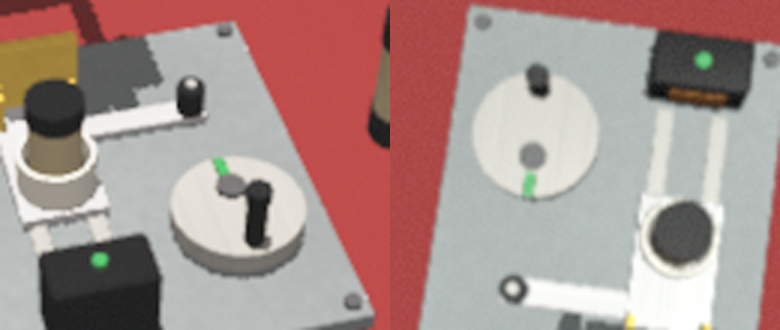

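The cam now stands at about 2° in both views, with the green mark facing the roller. Next I'll lower the closed fingers behind the yellow plate.

```bash

python3 -m jog '[[[0.2,0.4,2],1,0],[[0,0,4],0,0],[[0,0,4],0,0],[[0,0,3.5],0,0],[[0,0,1.3],0,0],[[0,0,0],0,0]]' >/dev/null
python3 - <<'E'
from plan import *
show(*J(-111,-55),62,-8.6)
show(*J(-56,-55),62,-8.6)
E
```

```text
10.6 [432.8 -25.5  60. ] [-177.9    2.    -8.4] [ -6.  18. 120.   3.  44.  90.] [-0.5  0.3 -0.6] 0.4
shift cm [ 2.47  0.22 -0.29] norm 2.5 turn 0.2
shift cm [ 7.97  0.22 -0.48] norm 7.99 turn 0.2
```

```bash

python3 -m jog '[[[0.8,0.1,-0.05],0,0],[[0.8,0.05,-0.05],0,0],[[0.5,0.05,0],0,0],[[0.5,0,-0.04],0,0],[[0.5,0,-0.04],0,0],[[0.5,0,-0.04],0,0],[[0.5,0,-0.04],0,0]]'
python3 - <<'E'
from plan import *
show(*J(-56,-55),62,-8.6)
E
```

```text
time_s: 11.48
ee_pos: [475.1, -33.6, 62.1]
ee_rot: [-177.9, 2.1, -8.4]
force: [-2.2, 0.0, -2.5]
gripper_width: 0.5
11.475 [475.1 -33.6  62.1] [-177.9    2.1   -8.4] [ -7.  21. 114.   3.  47.  90.] [-2.2  0.  -2.5] 0.5
shift cm [ 3.67  0.06 -0.13] norm 3.68 turn 0.2
```

```bash

python3 -m jog '[[[0.5,0,-0.02],0,0],[[0.5,0,-0.02],0,0],[[0.5,0,-0.02],0,0],[[0.5,0,-0.02],0,0],[[0.5,0,-0.02],0,0],[[0.5,0,-0.02],0,0]]'
python3 - <<'E'
from plan import *
show(*J(-56,-55),62,-8.6)
E
```

```text
time_s: 12.22
ee_pos: [506.7, -38.4, 62.0]
ee_rot: [-177.9, 2.2, -8.4]
force: [-3.2, 0.2, -1.1]
gripper_width: 0.6
12.225 [506.7 -38.4  62. ] [-177.9    2.2   -8.4] [ -7.  23. 110.   3.  49.  90.] [-3.2  0.2 -1.1] 0.6
shift cm [ 0.48  0.05 -0.02] norm 0.49 turn 0.2
```

```bash

for i in 1 ; do python3 -m jog '[[[0.4,0,-0.01],0,0],[[0.3,0,-0.01],0,0]]'; python3 -m jog '[[[0.3,0,-0.01],0,0]]';python3 -m jog '[[[0.3,0,-0.01],0,0]]'; done
```

```text
time_s: 12.48
ee_pos: [511.7, -39.1, 62.0]
ee_rot: [-177.9, 2.5, -8.4]
force: [-12.2, 1.8, 9.4]
gripper_width: 0.4
time_s: 12.6
ee_pos: [511.6, -39.1, 62.1]
ee_rot: [-177.9, 3.0, -8.4]
force: [-10.4, 1.8, 8.2]
gripper_width: -0.0
time_s: 12.72
ee_pos: [511.5, -39.1, 62.2]
ee_rot: [-177.9, 3.4, -8.4]
force: [-10.1, 1.1, 7.1]
gripper_width: 0.3
```

It is on the stop: force rose and motion ceased at the predicted home position. I'll back off, lift and look.

```bash

python3 -m jog '[[[-1,0,0],0,0],[[-2,0,0],0,0],[[-2,0,-1],0,0],[[-2,0,-4],0,0],[[-2,0,-4],0,0],[[-2,0,-4],0,0],[[0,0,0],0,0]]' >/dev/null
python3 green.py 6;  python3 - <<'E'
import cv2,numpy as np
z=lambda i,r:cv2.resize(i[r[0]:r[1],r[2]:r[3]],(390,390),interpolation=cv2.INTER_CUBIC)
cv2.imwrite('pics/c6.png',np.hstack([z(cv2.imread('pics/scene6.png'),(165,295,215,345)),z(cv2.imread('pics/top6.png'),(155,285,215,345))]))
E
```

```text
13.6 [413.7 -29.9 204.6] [-177.9    1.9   -8.4] [ -7.   6. 110.   2.  65.  90.] [0.9 0.6 0.2] 0.5
pivot->tcp in tool x,y: -194.5 114.3 tool jig angle 0.2 tcp jig angle -149.4
scene [312.8 219.4] 20 r 20.8 cam deg 2.4
top [255.9 220.7] 11 r 19.7 cam deg 1.8
```

View pics/c6.png

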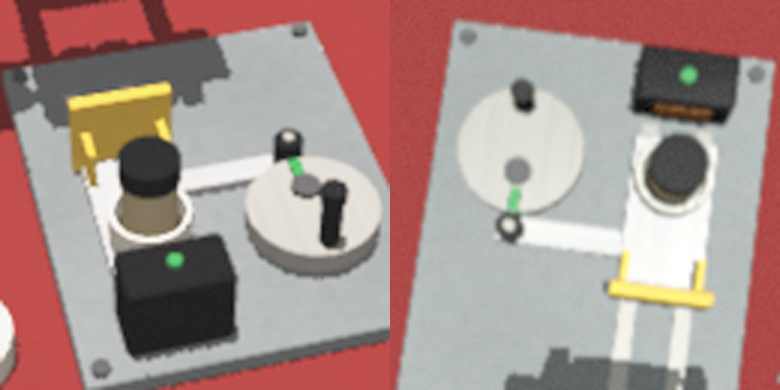

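The roller is at the green mark and the slide is forward. I'll check numerically that the slide is home and the canister upright.

```bash
python3 - <<'E'
from plan import *
U=lambda x,y,x0,y0:(x0+(x+.5)/3-.5,y0+(y+.5)/3-.5)
S=lambda x,y:U(x,y,215,165); T=lambda x,y:U(x-390,y,215,155)
y=np.radians(-8.59);R=np.array([[np.cos(y),-np.sin(y)],[np.sin(y),np.cos(y)]])
for k,a,b in(('pin (0,55,48)',(289,138),(510,226)),('can top',(150,156),(680,159)),('plL',(171,88),(611,286)),('plR',(69,102),(713,299))):
    x,e=tri(S(*a),T(*b)); print(k,x.round(1),e.round(1),((x[:2]-C)@R).round(1))
for z in(28,55,103): 
    w=[*J(48.5,-55),z]; s_=proj('scene',w);t_=proj('top',w); print(z,((s_-[215,165])*3).round(),((t_-[215,155])*3+[390,0]).round())
E
```

```text
13.7 [412.5 -29.7 201.7] [-177.9    2.3   -8.4] [ -7.   6. 111.   2.  65.  90.] [-0.1  0.3 -0.1] 0.2
pin (0,55,48) [583.2  60.5  43.6] 1.6 [-0.  54.7]
can top [618.1 -56.1 104.2] 0.6 [ 51.9 -55.3]
plL [537.9  -8.9  76.7] 1.8 [-34.4 -20.6]
plR [527.5 -77.4  79.4] 0.3 [-34.4 -89.9]
28 [148. 232.] [670. 180.]
55 [148. 205.] [672. 174.]
103 [148. 152.] [677. 163.]
```

```bash
python3 -c "
from workcell import job_done; print(job_done())"
```

```text
the job is handed in; nothing more can be done
None
```

The slide is home against its stop with the cam at its low point, and the canister is still standing in its cup in front of the reader block. I handed the job in at about 13.7 s of the 58 s allowed.

I turned the cam first, by straddling the peg with part-open fingers and carrying it round from about 112°. Then I pushed the yellow plate forward with the fingers closed until it stopped, and backed the arm off and lifted it clear.

Last checks, from the two camera views:
- **Cam:** about 2° (2.4° in one view, 1.8° in the other), the same before and after the slide was pushed.
- **Slide:** the roller pin measured x = 0 in the jig, which is the home position. The push stopped hard at about 12 N along the push direction, well above the slide's 2.5 N friction.
- **Canister:** its top is at 104 mm, within 4 mm of the cup's centre line, so it is upright.
- **Disagreement:** the yellow plate showed about 53 mm of travel where the pin showed about 55 mm. That is within measuring error, and I relied on the pin and the hard stop.
- **Bystanders:** I kept clear of the spare, tape roll and buckle, and no contact showed in the forces. I did not re-measure their positions at the end.

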